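Draw the slotting die slide from the die rack

ROBOT

A 7-joint arm with a two-finger parallel gripper is mounted at the origin on the work surface. World frame = base frame: x ahead of the robot, y to its left, z up, the work surface at z = 0. Lengths are in m, angles in rad, forces in N, time in s.
With the tool pointing down it reaches from about 0.4 to 0.85 m from the base axis. Payload 10.4 kg.
Tool frame: the origin (TCP) lies at the very end of the fingers, on their centre line; the grasp point (between the pads) lies 19 mm behind it; z points along the fingers, y is the direction in which the jaws open and shut (so a half turn about z gives the same grasp; the last joint's range is limited). The gripper opens to 87 mm and grips with 3 to 60 N. Pads are 19 mm wide; open, the fingers measure 117 mm over their backs; the gripper's body (75 mm by 190 mm) begins 51 mm behind the grasp point.
Start: joints at [-1.205, 0.332, -0.065, 1.46, 0.022, 1.35, -0.088], TCP at [0.237, 0.578, 0.223] pointing down, gripper open.
Joint ranges: [-2.6, 2.6], [-0.5, 2.12], [-1.47, 1.34], [0.16, 2.42], [-1.27, 4.41], [0.06, 2.06], [-2.6, 2.6]. Speed limits (rad/s): [2.22, 2.22, 2.79, 2.79, 3.14, 3.14, 3.14].

INTERFACE

Orientations are given as a unit quaternion [x, y, z, w].
In Python, from bench import read_state, camera, close_job gives the robot as it stands.
- The arm moves only by the shell command python3 -m inch 'ROWS' [OPENING] [FORCE]. ROWS is JSON, a list of rows, each a list of 6 numbers: the shift along the tool's x, y, z as a fraction of full scale, then the turn, a rotation vector about the tool's x, y, z as a fraction of full scale. In form: [[tx, ty, tz, ax, ay, az], ...]. A call has 1 to 5 rows; each row shifts and turns the commanded pose from where the row before left it, along the tool's axes as they then stand; what a row does not reach is not made up. Full scale, the value 1, is 0.04 m for a shift and 120 degrees for a turn. A row lasts 1/8 s, in which the tool goes at most 62.5 mm and 10.7 degrees, less where a joint would pass 70% of its speed; a pose out of reach is approached as far as the arm can. A call with a number of a shift or a turn outside -1 to 1 is refused whole. A call with a gripper value outside its range is refused whole. OPENING is the opening, from -1 (shut) to 1 (fully open), so that 0 is half open, set as the call begins (- or left out, the last holds). The fingers move at their own pace and stop on an object; FORCE is the grip in N (left out, the last holds). Time passes only in rows, so rows that do not move let the fingers close. It gives the time, the measured TCP pose, the force and the opening at its end, in the units of the state.
- read_state(): the state, without advancing time (a new reading comes with each control period).
- camera(name): name is "side" or "top"; returns a dict with "img" (384x512x3 uint8, red, green, blue), "depth" (384x512 float32, m along the optical axis (not along the pixel's ray), 0 where there is no reading), "fx", "fy", "cx", "cy" (pixels), "k1" (the pictures are not rectified: a ray, as slopes to the right and down, at radius r is drawn at 1 + k1 r^2 times it, then the intrinsics apply), "position" and "orientation" of the camera in the world. Camera axes: x right, y down, z forward; pixel columns grow to the right and rows downward; lengths in m; the calibration is good to about 2 mm. A picture is of the moment at which its call begins.
- close_job(): hands the job in, once; it reports no verdict.
The state is a dict: "time": time; "joint_positions": joint angles; "joint_vel": joint speeds; "joint_torque": joint torques, N m; "ee_pos": TCP position; "eef_rot": TCP orientation; "ft_force": force on the tool from outside, world axes, zero at the start; "torque": the same for the moment, N m; "width": finger opening in m.
Only numpy, scipy, OpenCV 4.12 (cv2) and the standard library are available. Lean on these libraries where they do the work, as an engineer would, in place of code of your own. Each camera call takes 0.05 s, during which the arm holds its last target.

TASK

The hand punch is to be set up for slots: draw the die slide with the thin flat blade grip straight and level out of its channel in the green die rack, and set it down flat, right way up, inside the wooden set-up tray. Keep it level all the way, do not drop it, and leave the slides with the round and the square grips where they are in the rack.

Things in the scene. Friction and masses are not known exactly. Their poses are not given: they have to be found in the camera images.
- slot_slide: Slide to draw out: flat bar 130 (x) x 44 (y) x 10 mm, 0.25 kg. Origin: centre of its underside; z up; -x is the way out of the channel. Its grip is an upright steel blade, 40 long (x), 10 thick (y), 10 to 60 mm above the origin, centred 45 mm to -x of it and 40 mm outside the channel; pinch it across its thickness from above. 60 to 70 mm of the tail is in the channel; friction alone holds it, clear after 80 mm of draw.
- round_slide: Bystander in the same rack: the same bar, origin and axes, but its grip is a round post of 24 mm diameter, 10 to 60 mm above the origin and 45 mm to -x of it. The fixed green rack is 262 mm wide and 32 high, with three parallel channels 86 mm apart, open at -x, shut at the far end; its floor juts 40 mm out of the mouths. The slides stand in any order.
- square_slide: Bystander in the same rack: the same bar, origin and axes, but its grip is a square post 24 x 24 mm, 10 to 60 mm above the origin and 45 mm to -x of it. In each channel the bar lies on a floor 12 mm above the bench, with 2 mm of play on either side and above; keeper strips over its long edges stop it being lifted.
- tray: Shallow open wooden tray, fixed to the bench, empty, 150 (x) x 190 (y) x 20 mm high outside, walls and floor 5 mm thick. Origin: centre of its underside, on the bench; z up. It stands beside the rack, on either side of it. The slide may lie in it at any heading.

How it is judged:
On the way:
1. the blade-grip slide is drawn clear of its channel (more than 80 mm from its start) and level within 10 degrees (distance of slot_slide from where it was at the start of the episode above 0.08 m and angle between slot_slide's own z axis and vertical below 0.175 rad), for 0.2 s.
At the end, for the whole second after the job is handed in: The blade-grip slide lies flat on the tray's floor, right way up (within 6 degrees), its origin within 90 mm of the tray's centre and less than 12 mm above the tray's underside, released and at rest; the round- and square-grip slides are within 15 mm of where they started (horizontal distance between slot_slide and tray below 0.09 m and z of slot_slide in the frame of tray between 0.001 and 0.012 m and angle between slot_slide's own z axis and vertical below 0.1 rad and linear speed of slot_slide below 0.02 m/s and contact force between slot_slide and the fingers below 0.1 N and distance of each of round_slide, square_slide from where it was at the start of the episode below 0.015 m); the robot touches nothing.
It fails at once if the blade-grip slide is tipped more than 20 degrees from level (angle between slot_slide's own z axis and vertical above 0.35 rad).
It fails at once if the blade-grip slide is let go, out of its channel, with its origin more than 35 mm above the bench (distance of slot_slide from where it was at the start of the episode above 0.08 m and contact force between slot_slide and the fingers below 0.1 N and height (world z) of slot_slide above 0.035 m).
It fails at once if the round- or square-grip slide is moved more than 15 mm (distance of any of round_slide, square_slide from where it was at the start of the episode above 0.015 m).
It also fails if it takes over 48 s, if anything falls off the work surface, if the arm or the gripper's body presses on something with over 40 N, if the wrist force passes 120 N, or if a joint passes its speed limit or range.

## Working session

There is one attempt and no reset: what is moved stays moved. The work goes in short steps, Python scripts to look and compute and a shell command to move; the robot and the scene stay as the last step left them, time stands still between calls to the robot, and variables do not carry over. Pictures are saved under pics/ and viewed, and the job is handed in when it is done.

```bash
mkdir -p pics; ls; cat > h.py <<'E'
import numpy as np, cv2
from bench import read_state, camera
from scipy.spatial.transform import Rotation as R
def snap(n,f):
    c=camera(n); cv2.imwrite(f'pics/{f}.png',c['img'][:,:,::-1]); np.savez(f'pics/{f}.npz',**{k:v for k,v in c.items()}); return c
def ray(c,u,v):
    K=np.array([[c['fx'],0,c['cx']],[0,c['fy'],c['cy']],[0,0,1]],float)
    xd=np.array([(u-c['cx'])/c['fx'],(v-c['cy'])/c['fy']]); x=xd.copy()
    for _ in range(20): x=xd/(1+c['k1']*(x@x))
    return np.array([x[0],x[1],1])
def on_plane(c,u,v,z):
    d=R.from_quat(c['orientation']).apply(ray(c,u,v)); p=np.array(c['position']); return p+d*(z-p[2])/d[2]
def pt(c,u,v):
    return np.array(c['position'])+R.from_quat(c['orientation']).apply(ray(c,u,v)*c['depth'][int(v),int(u)])
E
python3 - <<'E'
from h import *
for n in('top','side'):
    c=snap(n,n+'0'); print(n,c['position'],c['orientation'],c['fx'],c['k1'])
s=read_state(); print(s)
E
```

```text
pics
top [0.5197122  0.0048675  0.90598434] [ 0.70975095 -0.69990839  0.06930739 -0.03972809] 458.1179258477328 -0.1621764528261699
side [0.49053707 0.54020387 0.4302287 ] [-0.12702009  0.87449535 -0.46494424  0.05431973] 374.33660091819775 -0.0678467190446442
{'time': 0.1, 'joint_positions': array([-1.2045735 ,  0.33279032, -0.06468763,  1.46087459,  0.02159388,
        1.3498852 , -0.08850443]), 'joint_vel': array([-0.00017448, -0.00072538,  0.00148608, -0.00200447, -0.00060779,
        0.00083328,  0.00040862]), 'joint_torque': array([ 2.18154135e-03, -6.24532056e+01,  2.50288099e-02, -3.90718925e+01,
       -6.13100175e-02,  3.64405860e-02,  6.86138856e-05]), 'ee_pos': array([0.23681291, 0.57802056, 0.22183668]), 'eef_rot': array([ 1.93187997e-01,  9.81161556e-01, -6.24081716e-04, -9.45219201e-05]), 'ft_force': array([-0.04189287,  0.64329948, -0.07870426]), 'torque': array([0.00141953, 0.00342957, 0.04441263]), 'width': 0.08701759775754718}
```

View pics/top0.png

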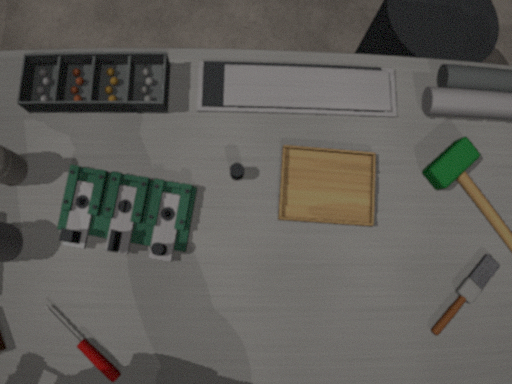

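View pics/side0.png

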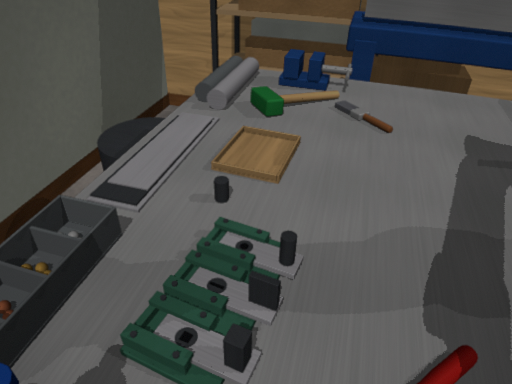

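```bash
python3 - <<'E'
import cv2
a=cv2.imread('pics/top0.png')[150:270,50:210]; a=cv2.convertScaleAbs(a,alpha=2)
b=cv2.imread('pics/side0.png')[210:384,110:320]; b=cv2.convertScaleAbs(b,alpha=2)
cv2.imwrite('pics/topz.png',cv2.resize(a,None,fx=5,fy=5,interpolation=cv2.INTER_CUBIC))
cv2.imwrite('pics/sidez.png',cv2.resize(b,None,fx=3,fy=3,interpolation=cv2.INTER_CUBIC))
E
```

```text
(no output)
```

View pics/topz.png

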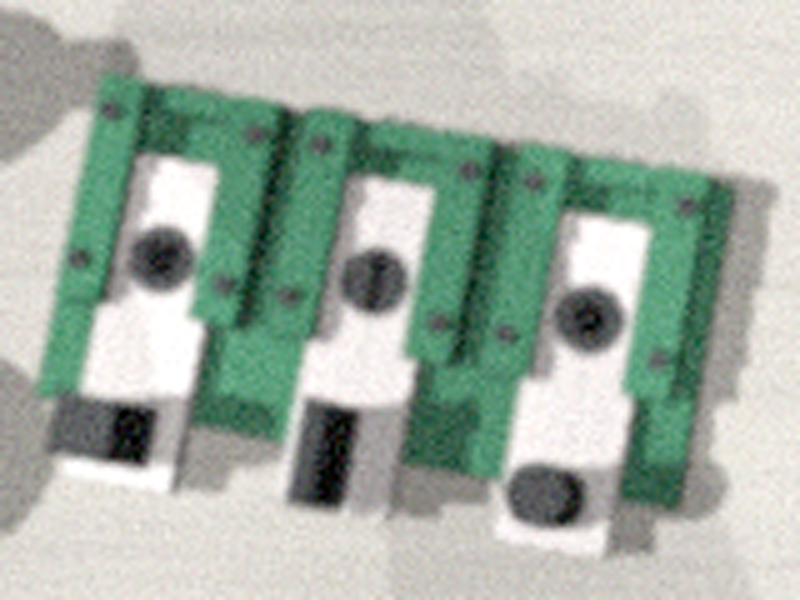

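View pics/sidez.png

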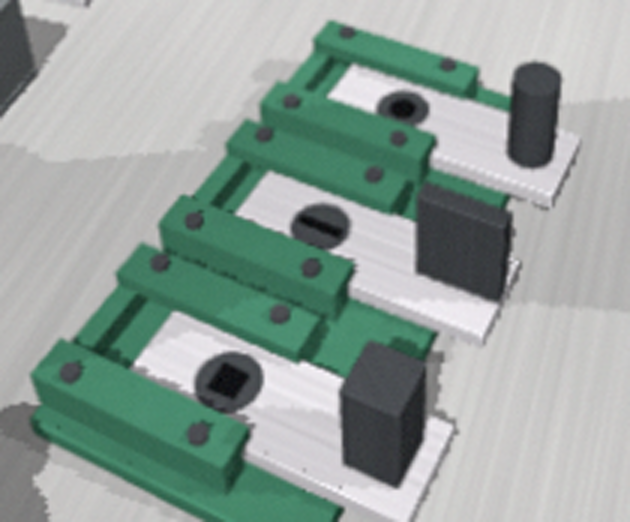

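```bash
cat >> h.py <<'E'
def cloud(c):
    h,w=c['depth'].shape
    K=np.array([[c['fx'],0,c['cx']],[0,c['fy'],c['cy']],[0,0,1]],float)
    v,u=np.mgrid[0:h,0:w]
    xd=np.stack([(u-c['cx'])/c['fx'],(v-c['cy'])/c['fy']],-1); x=xd.copy()
    for _ in range(20): x=xd/(1+c['k1']*(x**2).sum(-1,keepdims=True))
    P=np.dstack([x,np.ones((h,w))])*c['depth'][...,None]
    W=R.from_quat(c['orientation']).apply(P.reshape(-1,3)).reshape(h,w,3)+np.array(c['position'])
    W[c['depth']<=0]=np.nan; return W
E
python3 - <<'E'
from h import *
for n in('top','side'):
    c=dict(np.load(f'pics/{n}0.npz')); W=cloud(c)
    hsv=cv2.cvtColor(c['img'],cv2.COLOR_RGB2HSV)
    z=W[...,2]
    # bench bias
    print(n,'bench z', np.nanmedian(z[260:300,230:300]) )
    m=((z>0.058)&(z<0.085)&(c['img'].max(-1)<70)).astype(np.uint8)
    k,l,st,ce=cv2.connectedComponentsWithStats(m)
    for i in range(1,k):
        if st[i,4]>15:
            P=W[l==i]; r=cv2.minAreaRect(P[:,:2].astype(np.float32)*1000); print('blob',st[i],P.mean(0).round(4),np.round(r[0],1),np.round(r[1],1),round(r[2],1))
    # tray
    wood=cv2.inRange(hsv,(8,60,60),(25,255,255))
    k,l,st,ce=cv2.connectedComponentsWithStats(wood)
    for i in range(1,k):
        if st[i,4]>2500 :
            P=W[(l==i)&(z<0.04)]; 
            if len(P)==0: continue
            r=cv2.minAreaRect(P[:,:2].astype(np.float32)*1000); print('wood',st[i],np.round(r[0],1),np.round(r[1],1),round(r[2],1),np.nanpercentile(P[:,2],[5,50,95]))
    # bar: bright
    g=cv2.inRange(hsv,(60,90,20),(90,255,255))
    k,l,st,ce=cv2.connectedComponentsWithStats(g)
    for i in range(1,k):
        if st[i,4]>300:
            P=W[l==i]; P=P[np.isfinite(P).all(1)]; r=cv2.minAreaRect(P[:,:2].astype(np.float32)*1000); print('green',st[i],np.round(r[0],1),np.round(r[1],1),round(r[2],1))
E
```

```text
top bench z 0.00071507462228243
blob [ 18  55  52  50 183] [0.8489 0.4148 0.0603] [853.9 418.7] [149.   78.6] 44.7
blob [52 54 15  2 17] [0.9303 0.3714 0.0598] [930.  371.3] [30.2  2.2] 87.3
blob [164  54   3  10  18] [0.9198 0.152  0.0607] [919.2 151.8] [17.8  4.5] 3.1
blob [ 71 101  17   3  30] [0.8266 0.3169 0.0603] [826.6 317.6] [ 5. 33.] 1.5
blob [ 89 100  25   4  46] [0.8271 0.2737 0.0604] [827.6 272.7] [48.   4.9] 87.8
blob [115 101  18   3  34] [0.8267 0.2288 0.06  ] [826.9 228.1] [ 5.  33.3] 1.3
blob [  0 149  17  33 224] [0.6928 0.4423 0.0722] [693.7 446.6] [22.8 62.2] 73.6
blob [  0 223  11  35 207] [0.5523 0.4404 0.0706] [554.  443.7] [65.2 17.9] 6.1
blob [ 59 228  18  14 180] [0.5658 0.3166 0.0712] [565.8 318.3] [25.3 22.7] 81.7
blob [108 230  10  22 131] [0.5586 0.2308 0.0698] [558.4 232. ] [ 9.1 37.5] 79.9
blob [151 243  14  12 124] [0.5453 0.1463 0.0718] [545.7 147.4] [21.  20.4] 74.1
wood [ 278  145   98   81 7086] [ 680.  -180.2] [196.8 157.1] 86.6 [0.00293883 0.00589629 0.02047826]
green [ 423  137   57   52 1497] [ 725.9 -433.3] [ 55.1 113.6] 39.2
green [  58  166
[... 759 characters left out ...]
235.5] 2.8
blob [280 231  17  19 269] [0.5449 0.1514 0.0693] [544.8 147.6] [23.5 22.5] 72.0
blob [248 270  33  25 455] [0.5582 0.2342 0.069 ] [558.9 231.9] [11.3 40.5] 81.7
blob [223 323  29  33 639] [0.5647 0.3204 0.0705] [565.8 317.9] [24.4 24.1] 80.4
wood [ 158    0   55  106 4557] [ 1541.  -1849.7] [274.9 829.2] 50.2 [-0.63751377 -0.26228791  0.0104244 ]
wood [ 216    0  151   72 4939] [ 1051.4 -1408.3] [1224.7  872.4] 88.9 [-0.29608034 -0.1633681  -0.0396494 ]
wood [ 211  126   90   58 3410] [ 684.4 -196.8] [233.8 165.3] 86.6 [0.0048187  0.00667267 0.02086583]
green [251  86  33  30 727] [ 726.7 -430.7] [ 54.5 110.6] 41.4
green [ 121  217  160  167 8845] [623.9 222.8] [261.8 132.5] 81.5
```

```bash
cat >> h.py <<'E'
def delta(target,yaw_y):
    """tool-axis shift fractions to target; az fraction so that tool y points at yaw_y deg (mod 180)"""
    s=read_state(); r=R.from_quat(s['eef_rot']); M=r.as_matrix()
    d=M.T@(np.array(target)-s['ee_pos']); a=np.degrees(np.arctan2(M[1,1],M[0,1]))
    e=(yaw_y-a+90)%180-90
    tilt=np.degrees(r.inv().apply([0,0,-1]))
    print('t',round(s['time'],2),'tcp',s['ee_pos'].round(4),'yaw_y',a.round(2),'w',s['width'].round(4),'F',s['ft_force'].round(1),'tiltz(tool)',r.inv().apply([0,0,-1]).round(4))
    print('shift mm',(d*1000).round(1),'frac',(d/0.04).round(3),'az frac',round(-e/120,4))
E
python3 - <<'E'
from h import *
c=dict(np.load('pics/top0.npz')); W=cloud(c)
for a,b in((slice(145,190),slice(0,30)),(slice(220,262),slice(0,24))):
    Z=W[a,b]; z=Z[...,2]; m=z>0.06; print(np.nanmin(Z[m],0),np.nanmax(Z[m],0),m.sum())
    d=c['depth'][a,b]; print((d==0).sum())
print('tallest', [ (i,j,W[i,j].round(3)) for i,j in [(170,236),(165,5),(240,5)]])
delta([0.5587,0.232,0.2],81.4)
M=R.from_quat(read_state()['eef_rot']).as_matrix();print(M)
# tray rim corners
hsv=cv2.cvtColor(c['img'],cv2.COLOR_RGB2HSV); wood=cv2.inRange(hsv,(8,60,60),(25,255,255)); wood[:140]=0;wood[230:]=0;wood[:,:270]=0;wood[:,385:]=0
p=cv2.boxPoints(cv2.minAreaRect(np.argwhere(wood)[:,::-1].astype(np.float32))); q=np.array([on_plane(c,*x,0.02) for x in p]); print(q.round(4),q.mean(0))
E
```

```text
[0.66787197 0.43376897 0.06008738] [0.7316029  0.46320279 0.11500639] 444
6
[0.5206337  0.43331271 0.06007365] [0.5854305  0.45608658 0.09817536] 256
3
tallest [(170, 236, array([0.698, 0.007, 0.044])), (165, 5, array([0.691, 0.438, 0.099])), (240, 5, array([0.553, 0.437, 0.076]))]Traceback (most recent call last):
  File "<stdin>", line 7, in <module>
  File "h.py", line 30, in delta
    print('t',round(s['time'],2),'tcp',s['ee_pos'].round(4),'yaw_y',a.round(2),'w',s['width'].round(4),'F',s['ft_force'].round(1),'tiltz(tool)',r.inv().apply([0,0,-1]).round(4))
                                                                                   ^^^^^^^^^^^^^^^^
AttributeError: 'float' object has no attribute 'round'
```

```bash
sed -i "s/s\['width'\].round(4)/round(float(s['width']),4)/" h.py
python3 - <<'E'
from h import *
c=dict(np.load('pics/top0.npz'))
delta([0.5587,0.232,0.2],81.4)
hsv=cv2.cvtColor(c['img'],cv2.COLOR_RGB2HSV); wood=cv2.inRange(hsv,(8,60,60),(25,255,255)); wood[:140]=0;wood[230:]=0;wood[:,:270]=0;wood[:,385:]=0
p=cv2.boxPoints(cv2.minAreaRect(np.argwhere(wood)[:,::-1].astype(np.float32))); q=np.array([on_plane(c,*x,0.02) for x in p]); print(q.round(4),q.mean(0))
E
python3 -m inch '[[0,0,0,0,0,-0.057],[0,0,0,0,0,-0.057],[0,0,0,0,0,0]]' 0 50
python3 -c "
from h import *
delta([0.554,0.2327,0.2],81.4)"
```

```text
t 0.1 tcp [0.2368 0.578  0.2218] yaw_y 67.72 w 0.087 F [-0.   0.6 -0.1] tiltz(tool) [1.0e-04 1.3e-03 1.0e+00]
shift mm [-429.  -198.1   22.1] frac [-10.726  -4.953   0.553] az frac -0.114
[[ 0.6067 -0.0754  0.02  ]
 [ 0.7578 -0.0851  0.02  ]
 [ 0.7498 -0.2817  0.02  ]
 [ 0.5962 -0.2664  0.02  ]] [ 0.67761039 -0.17713589  0.02      ]
time: 0.48
ee_pos: [0.2369, 0.5782, 0.2222]
eef_rot: [0.075, 0.997, -0.0, -0.0]
ft_force: [-0.3, 0.2, 0.2]
width: 0.0647
t 0.47 tcp [0.2369 0.5782 0.2222] yaw_y 81.36 w 0.0647 F [-0.3  0.2  0.2] tiltz(tool) [-2.e-04  6.e-04  1.e+00]
shift mm [-365.4 -293.9   22.3] frac [-9.135 -7.348  0.557] az frac -0.0003
```

```bash

python3 -m inch '[[-0.7,-0.6,0,0,0,0],[-0.7,-0.6,0,0,0,0],[-0.7,-0.6,0,0,0,0],[-0.7,-0.6,0,0,0,0],[-0.7,-0.6,0,0,0,0]]' -0.1
python3 -m inch '[[-0.7,-0.6,0,0,0,0],[-0.7,-0.6,0,0,0,0],[-0.7,-0.6,0,0,0,0],[-0.7,-0.6,0,0,0,0],[-0.7,-0.6,0,0,0,0]]' 
python3 -m inch '[[-0.7,-0.6,0,0,0,0],[-0.7,-0.6,0,0,0,0],[0,0,0.7,0,0,0],[0,0,0.7,0,0,0],[0,0,0,0,0,0]]' 
python3 -c "
from h import *
delta([0.5634,0.2313,0.028],81.4)"
```

```text
time: 1.1
ee_pos: [0.3581, 0.4377, 0.2224]
eef_rot: [0.077, 0.997, -0.0, -0.0]
ft_force: [-0.1, 0.2, -0.9]
width: 0.0393
time: 1.72
ee_pos: [0.4785, 0.2982, 0.2225]
eef_rot: [0.077, 0.997, 0.0, -0.0]
ft_force: [-0.3, 0.5, -0.3]
width: 0.0391
time: 2.35
ee_pos: [0.5248, 0.2427, 0.1646]
eef_rot: [0.076, 0.997, -0.001, -0.002]
ft_force: [-0.5, 0.2, -0.1]
width: 0.0394
t 2.35 tcp [0.5248 0.2427 0.1646] yaw_y 81.26 w 0.0394 F [-0.5  0.2 -0.1] tiltz(tool) [-0.0033  0.0025  1.    ]
shift mm [-40.3  -5.1 136.5] frac [-1.008 -0.128  3.412] az frac -0.0011
```

```bash

python3 -m inch '[[-0.5,-0.06,0,0,0,0],[-0.5,-0.07,0,0,0,0],[0,0,0.7,0,0,0],[0,0,0.7,0,0,0],[0,0,0,0,0,0]]' 
python3 - <<'E'
from h import *
delta([0.5634,0.2313,0.028],81.4)
c=snap('side','side1')
b=c['img'][180:384,110:400,::-1]; cv2.imwrite('pics/side1z.png',cv2.resize(cv2.convertScaleAbs(b,alpha=1.8),None,fx=2.5,fy=2.5))
E
```

```text
time: 2.98
ee_pos: [0.5641, 0.2321, 0.1099]
eef_rot: [0.075, 0.997, -0.001, -0.001]
ft_force: [0.6, 0.0, 0.9]
width: 0.039
t 2.98 tcp [0.5641 0.2321 0.1099] yaw_y 81.34 w 0.039 F [0.6 0.  0.9] tiltz(tool) [-0.0021  0.0014  1.    ]
shift mm [ 0.4 -0.8 81.9] frac [ 0.009 -0.02   2.048] az frac -0.0005
```

View pics/side1z.png

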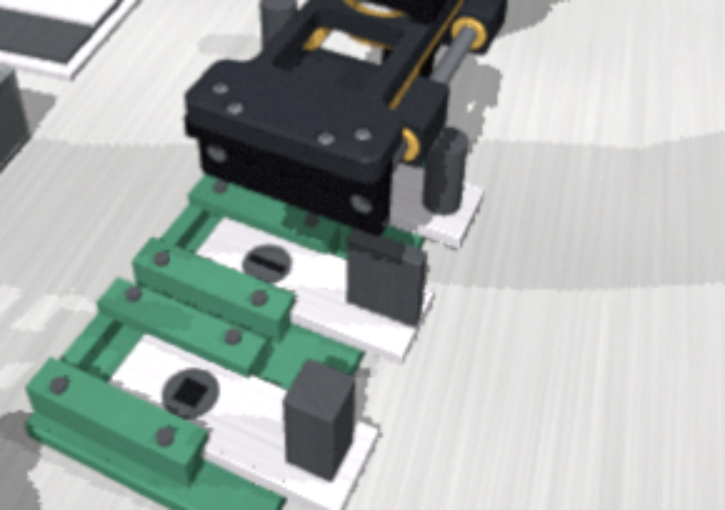

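```bash
python3 - <<'E'
from h import *
c=dict(np.load('pics/side1.npz'));c['k1']=float(c['k1'])
r=R.from_quat(c['orientation'])
for p in ([.5641,.2321,.11],[.567,.252,.11],[.569,.268,.11],[.5585,.232,.072]):
    q=r.inv().apply(np.array(p)-c['position']); x=q[:2]/q[2]; x=x*(1+c['k1']*(x@x)); u,v=x[0]*c['fx']+c['cx'],x[1]*c['fy']+c['cy']; print(p,u,v,'crop',(u-110)*2.5,(v-180)*2.5)
W=cloud(c)
for u,v in [(225,262),(235,265),(262,268),(225,232),(200,225)]: print(u,v,W[v,u].round(4))
E
```

```text
[0.5641, 0.2321, 0.11] 260.72553122660236 255.9321490736006 crop 376.8138280665059 189.83037268400153
[0.567, 0.252, 0.11] 253.71439819361277 267.38794173753917 crop 359.2859954840319 218.4698543438479
[0.569, 0.268, 0.11] 247.99868167222795 277.2491992446247 crop 344.99670418056985 243.1229981115618
[0.5585, 0.232, 0.072] 264.1570392830351 278.641519763508 crop 385.39259820758775 246.60379940876993
225 262 [0.6272 0.1862 0.0344]
235 265 [0.6111 0.1893 0.0365]
262 268 [0.5411 0.3218 0.1892]
225 232 [0.5732 0.3238 0.2236]
200 225 [0.5959 0.3223 0.224 ]
```

```bash

python3 -m inch '[[0,0,0.5,0,0,0],[0,0,0.5,0,0,0],[0,0,0.5,0,0,0],[0,-0.02,0.3,0,0,0],[0,0,0.15,0,0,0]]' 
python3 -m inch '[[0,0,0,0,0,0],[0,0,0,0,0,0]]' 
python3 -m inch '[[0,0,0,0,0,0],[0,0,0,0,0,0],[0,0,0,0,0,0],[0,0,0,0,0,0]]' -1 50
python3 -c "
from h import *
delta([0.5634,0.2313,0.030],81.4)"
```

```text
time: 3.65
ee_pos: [0.5648, 0.2314, 0.0323]
eef_rot: [0.075, 0.997, -0.0, -0.0]
ft_force: [0.7, 0.2, 0.7]
width: 0.0391
time: 3.9
ee_pos: [0.5652, 0.2317, 0.0332]
eef_rot: [0.075, 0.997, 0.0, 0.0]
ft_force: [-0.3, -0.1, -0.1]
width: 0.0392
time: 4.4
ee_pos: [0.5648, 0.2315, 0.0326]
eef_rot: [0.075, 0.997, 0.0, 0.0]
ft_force: [-0.5, -1.0, -0.1]
width: 0.0096
t 4.4 tcp [0.5648 0.2315 0.0326] yaw_y 81.4 w 0.0096 F [-0.5 -1.  -0.1] tiltz(tool) [ 1.e-04 -2.e-04  1.e+00]
shift mm [ 1.3 -0.4  2.6] frac [ 0.033 -0.011  0.066] az frac 0.0
```

```bash

python3 -m inch '[[0.1,0,0,0,0,0],[0.15,0,0,0,0,0],[0.2,0,0,0,0,0],[0.25,0,0,0,0,0]]' 
python3 -m inch '[[0.25,0,0,0,0,0],[0.25,0,0,0,0,0],[0.25,0,0,0,0,0],[0.25,0,0,0,0,0]]'
python3 -c "
from h import *
delta([0.5634,0.2313,0.0326],81.4);snap('top','top2');snap('side','side2')"
```

```text
time: 4.9
ee_pos: [0.5364, 0.2358, 0.0326]
eef_rot: [0.075, 0.997, 0.0, 0.0]
ft_force: [0.8, 0.7, -1.0]
width: 0.0098
time: 5.4
ee_pos: [0.4968, 0.2418, 0.0325]
eef_rot: [0.075, 0.997, 0.0, -0.0]
ft_force: [0.9, -0.2, -1.0]
width: 0.0097
t 5.4 tcp [0.4968 0.2418 0.0325] yaw_y 81.41 w 0.0097 F [ 0.9 -0.2 -1. ] tiltz(tool) [-1.e-04 -1.e-04  1.e+00]
shift mm [-67.5  -0.4  -0.1] frac [-1.686 -0.01  -0.002] az frac 0.0001
```

View pics/side2.png

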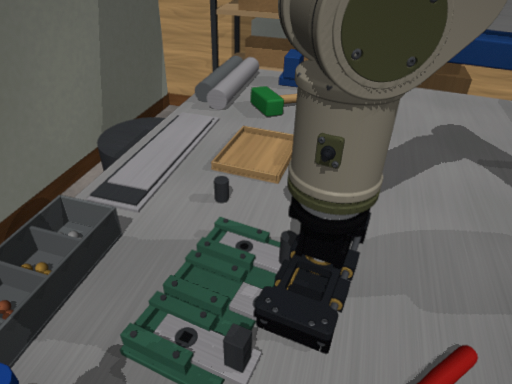

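View pics/top2.png

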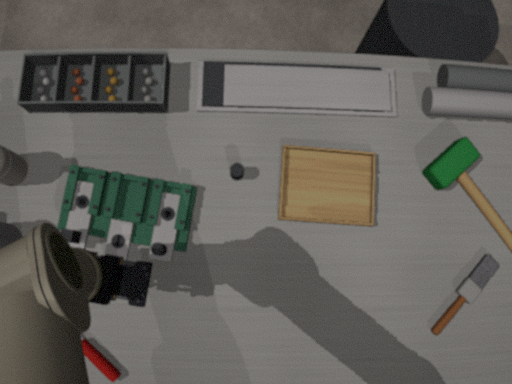

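```bash

python3 -m inch '[[0.25,0,0,0,0,0],[0.25,0,0,0,0,0],[0.25,0,0,0,0,0],[0.25,0,0,0,0,0],[0,0,0,0,0,0]]' 
python3 -m inch '[[0,0,-0.1,0,0,0],[0,0,-0.25,0,0,0],[0,0,-0.4,0,0,0],[0,0,-0.5,0,0,0],[0,0,-0.5,0,0,0]]'
python3 -m inch '[[0,0,-0.5,0,0,0],[0,0,-0.4,0,0,0],[0,0,-0.2,0,0,0],[0,0,0,0,0,0]]'
python3 -c "
from h import *
delta([0.5634,0.2313,0.0326],81.4);snap('top','top3');snap('side','side3')"
```

```text
time: 6.12
ee_pos: [0.4568, 0.2479, 0.0323]
eef_rot: [0.074, 0.997, -0.0, -0.001]
ft_force: [0.2, 0.4, -2.9]
width: 0.0099
time: 6.75
ee_pos: [0.4583, 0.2477, 0.1043]
eef_rot: [0.075, 0.997, 0.0, 0.0]
ft_force: [0.6, -0.3, -3.7]
width: 0.0097
time: 7.25
ee_pos: [0.4582, 0.2477, 0.147]
eef_rot: [0.075, 0.997, 0.0, 0.0]
ft_force: [0.4, 0.6, -3.6]
width: 0.0095
t 7.25 tcp [0.4582 0.2477 0.147 ] yaw_y 81.4 w 0.0095 F [ 0.4  0.6 -3.6] tiltz(tool) [ 5.e-04 -6.e-04  1.e+00]
shift mm [-106.5   -0.6  114.4] frac [-2.662 -0.014  2.86 ] az frac -0.0
```

View pics/side3.png

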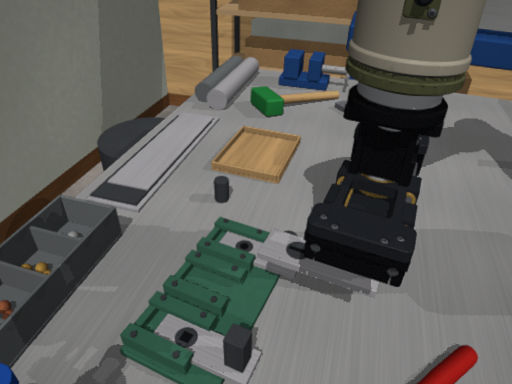

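View pics/top3.png

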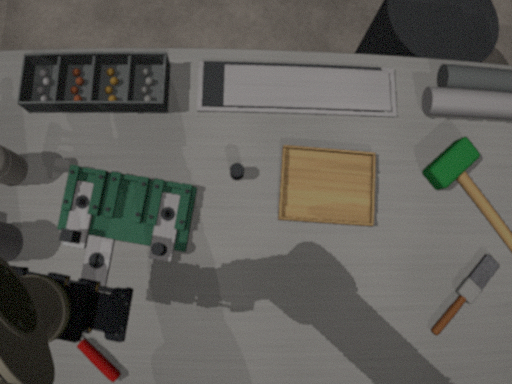

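```bash

python3 -m inch '[[-0.15,-0.2,0,0,0,0],[-0.3,-0.4,0,0,0,0],[-0.5,-0.6,0,0,0,0],[-0.5,-0.6,0,0,0,0],[-0.5,-0.6,0,0,0,0]]' 
python3 -m inch '[[-0.5,-0.6,0,0,0,0],[-0.5,-0.6,0,0,0,0],[-0.5,-0.6,0,0,0,0],[-0.5,-0.6,0,0,0,0],[-0.5,-0.6,0,0,0,0]]' 
python3 -m inch '[[-0.5,-0.6,0,0,0,0],[-0.5,-0.6,0,0,0,0],[-0.5,-0.6,0,0,0,0],[-0.3,-0.4,0,0,0,0],[-0.15,-0.2,0,0,0,0]]' 
python3 -m inch '[[0,0,0,0,0,0.03],[0,0,0,0,0,0.05],[0,0,0,0,0,0.05],[0,0,0,0,0,0.05],[0,0,0,0,0,0.05]]' 
python3 -c "
from h import *
delta([0.681,-0.141,0.147],-3.4);print(read_state()['joint_positions'])"
```

```text
time: 7.98
ee_pos: [0.5212, 0.1392, 0.1461]
eef_rot: [0.075, 0.997, -0.0, -0.0]
ft_force: [0.3, -0.2, -3.5]
width: 0.0098
time: 8.6
ee_pos: [0.6019, 0.0056, 0.1459]
eef_rot: [0.075, 0.997, -0.0, -0.0]
ft_force: [0.1, -0.6, -3.3]
width: 0.0096
time: 9.22
ee_pos: [0.6644, -0.1005, 0.146]
eef_rot: [0.076, 0.997, -0.0, -0.0]
ft_force: [0.5, 0.5, -3.7]
width: 0.0096
time: 9.85
ee_pos: [0.6643, -0.098, 0.1464]
eef_rot: [0.312, 0.95, 0.0, -0.0]
ft_force: [0.4, -0.0, -3.5]
width: 0.0096
t 9.85 tcp [ 0.6643 -0.098   0.1464] yaw_y 53.68 w 0.0096 F [ 0.4 -0.  -3.5] tiltz(tool) [-8.e-04 -5.e-04  1.e+00]
shift mm [-38.9 -24.7  -0.6] frac [-0.973 -0.618 -0.016] az frac 0.4757
[-0.2525979   0.50842525  0.46546381  1.4430597  -0.23353387  1.24538825
  1.1737456 ]
```

```bash

python3 -m inch '[[0,0,0,0,0,0.05],[0,0,0,0,0,0.05],[0,0,0,0,0,0.05],[0,0,0,0,0,0.05],[0,0,0,0,0,0.05]]' 
python3 -m inch '[[0,0,0,0,0,0.05],[0,0,0,0,0,0.05],[0,0,0,0,0,0.05],[0,0,0,0,0,0.05],[0,0,0,0,0,0]]' 
python3 -c "
from h import *
delta([0.681,-0.141,0.147],-3.4);print(read_state()['joint_positions'])
snap('top','top4')
snap('side','side4')"
```

```text
time: 10.48
ee_pos: [0.6643, -0.098, 0.1464]
eef_rot: [0.547, 0.837, 0.0, -0.0]
ft_force: [-0.2, 0.0, -3.1]
width: 0.0097
time: 11.1
ee_pos: [0.6644, -0.0981, 0.1464]
eef_rot: [0.708, 0.707, 0.0, -0.0]
ft_force: [-0.1, 0.6, -3.7]
width: 0.0093
t 11.1 tcp [ 0.6644 -0.0981  0.1464] yaw_y -0.09 w 0.0093 F [-0.1  0.6 -3.7] tiltz(tool) [-6.e-04  3.e-04  1.e+00]
shift mm [-42.9  16.7  -0.7] frac [-1.071  0.417 -0.017] az frac 0.0276
[-0.37551571  0.54599493  0.64998773  1.45022073 -0.33707943  1.258594
  0.30642962]
```

View pics/top4.png

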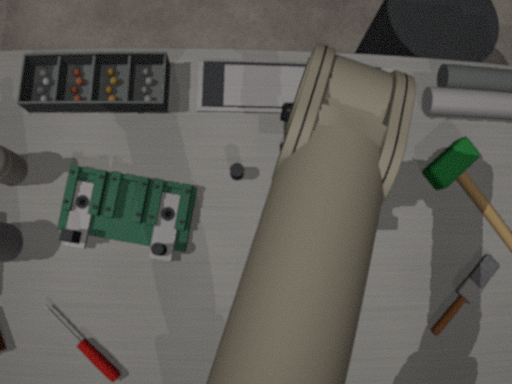

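View pics/side4.png

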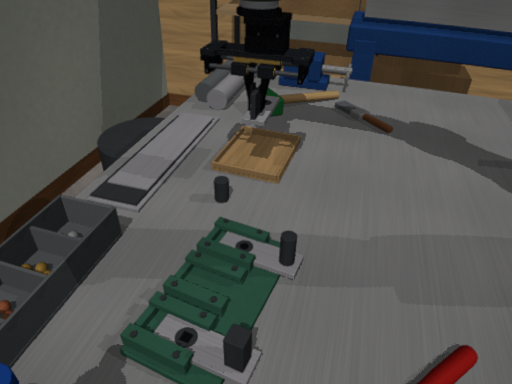

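```bash

python3 -m inch '[[-0.2,0.1,0,0,0,0.014],[-0.4,0.15,0,0,0,0.014],[-0.3,0.1,0,0,0,0],[-0.15,0.05,0,0,0,0],[0,0,0,0,0,0]]' 
python3 -m inch '[[0,0,0.3,0,0,0],[0,0,0.5,0,0,0],[0,0,0.5,0,0,0],[0,0,0.3,0,0,0],[0,0,0,0,0,0]]' 
python3 -c "
from h import *
delta([0.681,-0.141,0.0256],-3.4)
c=snap('side','side5')
cv2.imwrite('pics/side5z.png',cv2.resize(cv2.convertScaleAbs(c['img'][40:200,180:340,::-1],alpha=1.8),None,fx=3.7,fy=3.7))"
```

```text
time: 11.82
ee_pos: [0.6787, -0.1426, 0.1464]
eef_rot: [0.729, 0.684, -0.0, -0.0]
ft_force: [-0.3, 0.9, -3.0]
width: 0.0096
time: 12.45
ee_pos: [0.678, -0.1414, 0.081]
eef_rot: [0.729, 0.685, -0.001, -0.001]
ft_force: [-0.4, -0.1, -2.8]
width: 0.0097
t 12.45 tcp [ 0.678  -0.1414  0.081 ] yaw_y -3.55 w 0.0097 F [-0.4 -0.1 -2.8] tiltz(tool) [-1.0e-04  2.2e-03  1.0e+00]
shift mm [ 0.6  3.1 55.4] frac [0.015 0.076 1.386] az frac -0.0013
```

View pics/side5z.png

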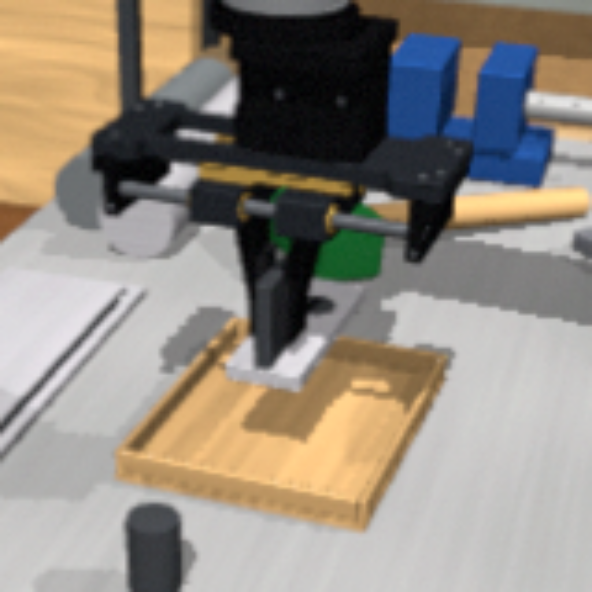

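```bash

python3 -m inch '[[0,0.04,0.3,0,0,0],[0,0.04,0.4,0,0,0],[0,0,0.35,0,0,0],[0,0,0.15,0,0,0],[0,0,0,0,0,0]]' 
python3 -c "
from h import *
delta([0.681,-0.141,0.0256],-3.4)
c=snap('side','side6')
cv2.imwrite('pics/side6z.png',cv2.resize(cv2.convertScaleAbs(c['img'][40:200,180:340,::-1],alpha=1.8),None,fx=3.7,fy=3.7))"
```

```text
time: 13.12
ee_pos: [0.6817, -0.1419, 0.0339]
eef_rot: [0.729, 0.685, -0.0, -0.0]
ft_force: [-0.2, -0.2, -2.9]
width: 0.0096
t 13.12 tcp [ 0.6817 -0.1419  0.0339] yaw_y -3.56 w 0.0096 F [-0.2 -0.2 -2.9] tiltz(tool) [-0.e+00  9.e-04  1.e+00]
shift mm [ 0.8 -0.7  8.3] frac [ 0.02  -0.018  0.208] az frac -0.0013
```

View pics/side6z.png

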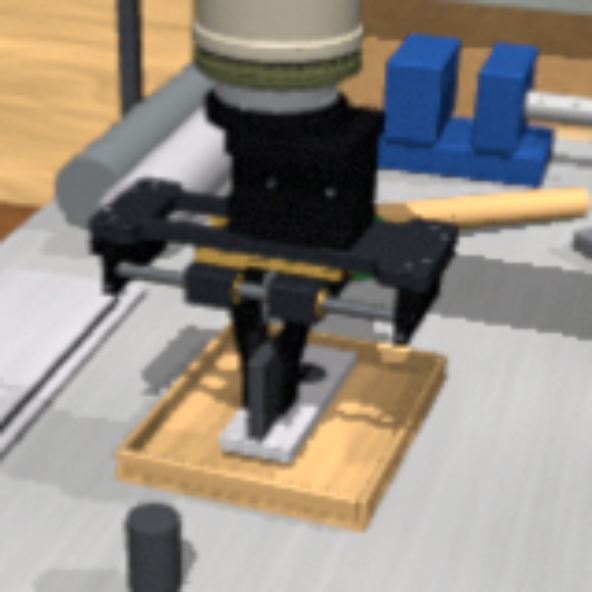

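Slide is centred and level inside the tray walls (tray floor around it on all sides). Lowering gently.

```bash

python3 -m inch '[[0,0,0.1,0,0,0],[0,0,0.05,0,0,0],[0,0,0,0,0,0]]' 
python3 -m inch '[[0,0,0.03,0,0,0],[0,0,0,0,0,0]]'
python3 -c "
from h import *
delta([0.681,-0.141,0.0256],-3.4)"
```

```text
time: 13.55
ee_pos: [0.6819, -0.1418, 0.0285]
eef_rot: [0.729, 0.685, -0.0, -0.0]
ft_force: [-0.0, 0.6, -2.3]
width: 0.0097
time: 13.8
ee_pos: [0.682, -0.1418, 0.0273]
eef_rot: [0.729, 0.685, 0.0, -0.0]
ft_force: [0.5, -0.1, -3.2]
width: 0.0099
t 13.8 tcp [ 0.682  -0.1418  0.0273] yaw_y -3.56 w 0.0099 F [ 0.5 -0.1 -3.2] tiltz(tool) [-1.e-04 -0.e+00  1.e+00]
shift mm [ 0.8 -1.   1.7] frac [ 0.019 -0.025  0.043] az frac -0.0013
```

```bash

python3 -m inch '[[0,0,0.025,0,0,0],[0,0,0,0,0,0]]' 
python3 -m inch '[[0,0,0.025,0,0,0],[0,0,0,0,0,0]]'
```

```text
time: 14.05
ee_pos: [0.6819, -0.1419, 0.0262]
eef_rot: [0.729, 0.685, -0.0, -0.0]
ft_force: [0.1, -0.3, -3.2]
width: 0.01
time: 14.3
ee_pos: [0.682, -0.1419, 0.0257]
eef_rot: [0.729, 0.685, 0.0, 0.0]
ft_force: [-2.2, 1.0, 1.8]
width: 0.0099
```

Contact (vertical force went from -3.2 to +1.8 N). Release gradually and retreat upward.

```bash

python3 -m inch '[[0,0,0,0,0,0],[0,0,0,0,0,0],[0,0,0,0,0,0]]' -0.4 10
python3 -m inch '[[0,0,-0.1,0,0,0],[0,0,-0.4,0,0,0],[0,0,-0.6,0,0,0],[0,0,-0.7,0,0,0],[0,0,-0.7,0,0,0]]'
python3 -m inch '[[0,0,-0.7,0,0,0],[0.7,0,-0.5,0,0,0],[1,0,-0.5,0,0,0],[1,0,0,0,0,0],[1,0,0,0,0,0]]'
python3 -m inch '[[1,0,0,0,0,0],[1,0,0,0,0,0],[1,0,0,0,0,0],[0.5,0,0,0,0,0],[0,0,0,0,0,0]]'
python3 - <<'E'
from h import *
c=snap('top','top7'); d=snap('side','side7')
for n,c in(('top',c),('side',d)):
    W=cloud(c); z=W[...,2]
    m=((z>0.05)&(z<0.08)&(c['img'].max(-1)<75)&(W[...,0]>.5)&(W[...,0]<.8)&(abs(W[...,1])<.37)).astype(np.uint8)
    k,l,st,ce=cv2.connectedComponentsWithStats(m)
    for i in range(1,k):
        if st[i,4]>15:
            P=W[l==i]; r=cv2.minAreaRect(P[:,:2].astype(np.float32)*1000); print(n,P.mean(0).round(4),np.round(r[0],1),np.round(r[1],1),round(r[2],1))
    hsv=cv2.cvtColor(c['img'],cv2.COLOR_RGB2HSV)
    b=(hsv[...,1]<40)&(hsv[...,2]>90)&(abs(W[...,0]-.68)<.06)&(abs(W[...,1]+.18)<.08)&(z>.008)&(z<.03)
    P=W[b]
    if len(P)>30:
        A=np.c_[P[:,:2]-P[:,:2].mean(0),np.ones(len(P))]; print(n,'bar top',len(P),P.mean(0).round(4),np.linalg.lstsq(A,P[:,2],rcond=None)[0].round(4)); print(cv2.minAreaRect(P[:,:2].astype(np.float32)*1000))
E
```

```text
time: 14.68
ee_pos: [0.6821, -0.1419, 0.0254]
eef_rot: [0.729, 0.685, 0.0, 0.0]
ft_force: [-0.8, 0.7, -0.1]
width: 0.0247
time: 15.3
ee_pos: [0.6822, -0.142, 0.1276]
eef_rot: [0.729, 0.685, 0.0, 0.0]
ft_force: [0.3, 0.3, 0.5]
width: 0.0262
time: 15.92
ee_pos: [0.6914, 0.007, 0.1951]
eef_rot: [0.729, 0.685, 0.001, 0.001]
ft_force: [-0.3, -0.1, -1.5]
width: 0.026
time: 16.55
ee_pos: [0.6998, 0.1465, 0.1937]
eef_rot: [0.728, 0.686, 0.0, 0.0]
ft_force: [0.4, -0.5, -0.7]
width: 0.026
top [ 0.6807 -0.1337  0.0634] [ 681.4 -134.9] [38.1 10.6] 88.0
top [0.5451 0.1457 0.0709] [545.3 146.7] [19.2 19.9] 88.7
top bar top 955 [ 0.6767 -0.1848  0.0156] [-0.0025 -0.0022  0.0156]
((679.0819702148438, -180.15725708007812), (128.73980712890625, 43.975669860839844), 86.55570983886719)
side [ 0.6814 -0.1304  0.0611] [ 682.3 -135.1] [42.9 10.6] 84.0
side [0.5446 0.1523 0.0664] [544.9 147.9] [22.6 23.7] 2.8
side [0.5643 0.3212 0.0681] [565.3 317.7] [25.4 23.5] 80.6
side bar top 176 [ 0.6683 -0.1506  0.0155] [ 0.0297 -0.0253  0.0155]
((668.9347534179688, -178.7169189453125), (130.4193878173828, 21.514636993408203), 89.30596160888672)
```

View pics/top7.png

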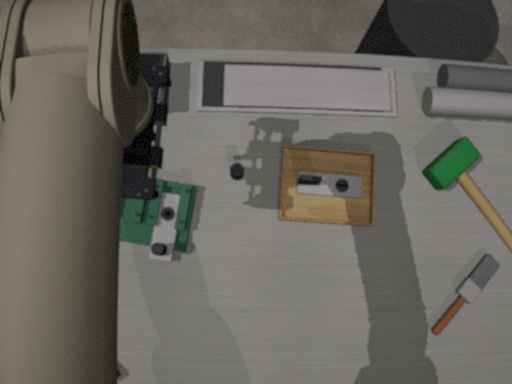

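View pics/side7.png

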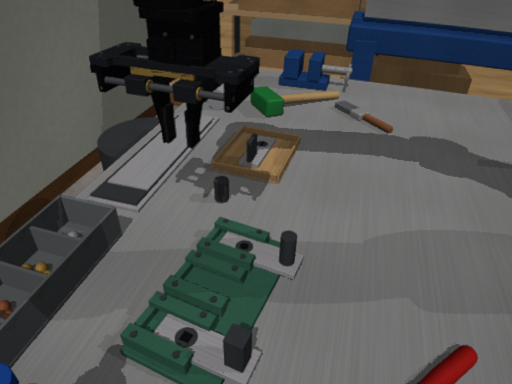

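```bash
python3 -c "
from bench import close_job; print(close_job())"
```

```text
the job is handed in; nothing more can be done
None
```

I drew the blade-grip slide, which sat in the middle channel, about 108 mm straight and level out of the rack. I then lifted it, turned it about 85° and set it down in the tray until light contact. After releasing it I backed the gripper off and handed the job in at about 16.7 s.

**Slide in the tray:** the last top view puts the bar's centre at (0.679, -0.180), within 3 mm of the tray centre. Its upper face is at z ≈ 15.6 mm, so the underside is on the 5 mm floor. The top-view plane fit gives a tilt below 0.3°. The right-way-up reading comes from the pictures, with the blade standing upright.

**Other slides:** the round and square posts measured within about 1 mm of their starting positions. The arm hid the square post in the last top view, so that one rests on the side view alone.

**Robot:** the gripper hung free at z ≈ 0.19 m with near-zero wrist force. Wrist force readings during the job stayed under 5 N.

**Disagreement:** the side view's tilt fit of the bar gave about 2°. It used only 176 pixels of a partly hidden bar, so I trusted the top view; either figure is inside the 6° limit.

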